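# Hold the sprung gate back and slide the mould rack onto the vibrating table

## Task

Get the mould rack onto the blue vibrating table: hold the sprung gate of the infeed chute open with one fingertip and, while you keep it held, push the rack gently from behind with the other finger, along the chute and past the gate, without the gate catching on it. Push it far enough that the whole tray (its rear end board) is beyond the red toe of the gate, then take your hand away so that the gate swings fully shut behind it. The rack is slid, never lifted or tipped, and nothing else on the bench is disturbed.

Things in the scene. Friction and masses are not known exactly. Their poses are not given: they have to be found in the camera images.
- chute: Fixed plywood infeed chute leading onto a small steel vibrating table with blue fences (switched off). Origin on the bench top under the middle of the lane, at the gate line. +x is the feed direction, +y across the lane to the left of the feed, z up. The level floor of chute and deck is 70 mm above the bench. The lane is 98 mm wide (y -49 to +49 mm), open above, chute from x -360 to 0.
- lane (a point): Middle of the lane floor in the chute, at chute x -180 mm. Walls, above the floor: on the +y side a fixed wall 35 mm high along the whole lane (y 49 to 59); on the -y side of the chute only a guide strip 10 mm high (y -49 to -63), with the gate leaf above it. Beyond that -y side the space is clear for the gate to swing out over.
- gate (a joint): Angle of the gate in rad: 0 = shut (leaf along the -y side of the lane); grows as the leaf swings out sideways to chute -y, away from the lane; 0.60 at most. A damped spring shuts it (0.35 N m when shut, 0.5 N m at 0.3 rad; a few newtons at the fingertip). From about 0.065 rad the toe is clear of the rack.
- gate_hinge (a point): On the gate's upright hinge axis, level with the leaf's top edge (120 mm above the bench), at chute x -345, y -58 mm; it turns with the gate, +x along the leaf to the toe, +y to the lane. The gate is an upright plywood leaf 345 mm long, 10 mm thick (y -5 to +5), 14 to 50 mm above the chute floor. Shut, its inner face lies at chute y -53 mm, 4 mm outside the lane.
- gate_leaf (a point): On the gate leaf's inner face, at its top edge, midway (200 mm from the hinge). To open the gate, press a finger outward (chute -y) against the inner face anywhere between hinge and toe; the finger can slide along the leaf towards the toe. The rack cannot push the gate open.
- gate_toe (a point): Inner tip of the gate's red toe, top corner on its downstream side (moves with the gate). The toe, 12 mm thick, is turned inward across the lane at the leaf's downstream end (an L from above). Shut, it stands at chute x -12 to 0 mm and reaches to chute y -29 mm, 20 mm into the lane, in the way of the rack's corner.
- rack: Loose mould rack, 0.45 to 0.9 kg, in the chute before the gate, nose to chute +x. Wooden tray 100 mm long (x), 92 mm wide (y), with end boards 40 mm high and two closed plywood moulds with red plugs bolted between them (53 mm high). Origin: centre of the tray's underside; the rear end board's outer face is at x -50 mm. Behind it a dark T-handle sticks out to x -110 mm.
- push_bar (a point): Centre of the rear face of the rack's T-handle crossbar (where to push), at rack x -110 mm, 21 mm above the floor. The crossbar is 42 mm wide (y), 12 mm thick, and stands 4 to 38 mm above the floor; its stem is 24 mm wide. The crossbar passes clear of the toe, which shuts in beside the stem.
- deck (a point): Point on the vibrating deck at chute x 90 mm: the rack's origin stands here when its nose is about at the blue end fence (face at chute x 140 mm; fences 35 mm high, 103 mm apart). The tray is fully past the gate when its origin is beyond chute x 52 mm, so stopping 10 to 30 mm short of here is good; farther on, a finger beside the handle's end comes near the toe.
- spare_mould: Bystander: closed plywood mould 50 x 44 x 44 mm on the vibrating deck, outside the fence on the robot's side. Origin under its centre.
- wax_tin: Bystander: orange tin, 56 mm across, 45 mm high, on the bench beyond the deck. Origin under its centre.
- glue_bottle: Bystander: white bottle, 48 mm across, 115 mm high, on the bench near the gate's hinge. Origin under its centre.
- screwdriver: Bystander: red-handled screwdriver lying on the bench on the robot's side of the chute.
- sanding_block: Bystander: blue sanding block 75 x 35 x 28 mm on the bench on the robot's side of the chute. Origin under its centre.
- spring_clamp: Bystander: orange spring clamp, about 120 mm long, 22 mm high, lying on the bench to the robot's right.
- figure: Bystander: small painted wooden soldier, 40 mm across, 110 mm high, on the bench to the right. Origin under its centre.
- mixing_cup: Bystander: white cup, 72 mm across, 85 mm high, far left on the bench. Origin under its centre.
Things that resemble listed ones, but are neither listed nor needed, are in the scene too. Of the things that look like the rack, the middle-sized one is meant.

How it is judged:
By the outcome, as a careful person would: the job done as asked, in the order asked, and still so for the second after the job is handed in, with the robot touching nothing.
It also fails if it takes over 40 s, if anything falls off the work surface, if the arm or the gripper's body presses on something with over 40 N, if the wrist force passes 120 N, or if a joint passes its speed limit or range.

## Robot

A 6-joint arm with a two-finger parallel gripper is mounted at the origin on the work surface. World frame = base frame: x ahead of the robot, y to its left, z up, the work surface at z = 0. Lengths are in m, angles in degrees, forces in N, time in s.
With the tool pointing down it reaches from about 0.425 to 0.925 m from the base axis. Payload 12.5 kg.
Tool frame: the origin (TCP) lies where the fingers leave the gripper's body, on its centre line; the fingertips stand 73 mm ahead of it and the grasp point (between the pads) lies 54 mm ahead of it (r.finger_overhang is the distance from the TCP to the fingertips, in m); z points along the fingers, y is the line along which they close (so a half turn about z gives the same grasp; the last joint's range is limited). The gripper opens to 85 mm and grips with 20 to 120 N. Pads are 22 mm wide; open, the fingers measure 114 mm over their backs; the gripper's body (76 mm by 85 mm) begins 54 mm behind the grasp point. The pads swing forward as they close: fully open they stand 13 mm farther back than shut.
Start: joints at [64.366, 28.126, 89.318, -0, 62.55, -6.05], TCP at [0.209, 0.589, 0.304] pointing down, gripper open.
Joint ranges: [-177.58, 177.58], [-47.91, 125.51], [2.72, 160], [-65.01, 245.01], [3.68, 167.84], [-153.87, 153.87]. Speed limits (degrees/s): [127.2, 127.2, 159.86, 180, 180, 180].

## Interface

Orientations are given as a 3x3 rotation matrix whose columns are the frame's x, y, z axes.
In Python, from station import r, viewer gives the robot as it stands.
- The arm moves only by the tool carry_out, never from a script. Its argument "deltas" is a list of rows, each a list of 4 numbers: the shift along the world's x, y, z in m, then the turn about the world's z in degrees. A call has 1 to 12 rows; each row shifts and turns the commanded pose from where the row before left it; what a row does not reach is not made up. A row lasts 1/10 s, in which the tool goes at most 50 mm and 8.59 degrees, less where a joint would pass 70% of its speed; a pose out of reach is approached as far as the arm can. A call is refused whole if a number of a shift passes 0.05 or a number of a turn 8.59, either way. A call with a gripper value outside its range is refused whole. "hand" is the closure in counts, from 0 (fully open) to 255 (shut), set as the call begins (left out, the last holds). The fingers move at their own pace and stop on an object; the grip force is fixed at half the most. Time passes only in rows, so rows that do not move let the fingers close. It gives the time, the measured TCP pose, the force, the opening and the grip force at its end, in the units of the state.
- r.read_state(): the state, without advancing time (a new reading comes with each control period).
- viewer.grab_frame(name): name is "scene" or "side" or "wrist"; returns a dict with "image" (480x640x3 uint8, red, green, blue), "z_map" (480x640 float32, m along the optical axis (not along the pixel's ray), 0 where there is no reading), "camera_matrix" (3x3 intrinsics, pixels), "cam_to_world" (4x4, takes a point from camera to world coordinates); the wrist camera has in their place "tool_from_camera" (4x4, takes a point from camera to tool coordinates, whose origin is the TCP and whose axes are the flange's). Camera axes: x right, y down, z forward; pixel columns grow to the right and rows downward; lengths in m; the calibration is good to about 2 mm. A picture is of the moment at which its call begins: read the wrist's pose just before it.
- r.sign_off(): hands the job in; it is judged then, once.
The state is a dict: "time_s": time; "joint_positions": joint angles; "dq": joint speeds; "tau": joint torques, N m; "eef_pos": TCP position; "orientation": TCP orientation; "contact_force": force on the tool from outside, world axes, zero at the start; "torque": the same for the moment, N m; "grip_width": finger opening in m; "grasp_force": force on a finger pad.
Only numpy, scipy, OpenCV 4.12 (cv2) and the standard library are available. Lean on these libraries where they do the work, as an engineer would, in place of code of your own. Each camera call takes 0.05 s, during which the arm holds its last target. There are 200 camera calls.

## Working session

There is one attempt and no reset: what is moved stays moved. The work goes in short steps, Python scripts to look and compute and a tool call to move; the robot and the scene stay as the last step left them, time stands still between calls to the robot, and variables do not carry over. Pictures are saved under pics/ and viewed, at most 10 in all, crops included, and the job is handed in when it is done.

Besides the shell and the picture viewer there is one more tool, called after "Emit:" as name([rows], argument=value, ...), one row to a line, values as JSON. carry_out: Moves the arm, as the interface text tells. Its arguments: {"type":"object","properties":{"deltas":{"type":"array","items":{"type":"array","items":{"type":"number"}}},"hand":{"type":"number"}},"required":["deltas"]}

```bash
mkdir -p pics; ls
cat > h.py <<'E'
import numpy as np, cv2
from station import r, viewer
def grab(n):
    s=r.read_state(); f=viewer.grab_frame(n); f['s']=s; np.save('pics/%s.npy'%n,f,allow_pickle=True)
    cv2.imwrite('pics/%s_%d.png'%(n,round(s['time_s']*100)),f['image'][:,:,::-1]); return f
def T(f):
    if 'cam_to_world' in f: return f['cam_to_world']
    M=np.eye(4);M[:3,:3]=np.array(f['s']['orientation']);M[:3,3]=f['s']['eef_pos'];return M@f['tool_from_camera']
def load(n): return np.load('pics/%s.npy'%n,allow_pickle=True).item()
def ray(f,u,v,z):  # intersect with plane of height z
    M=T(f);d=M[:3,:3]@np.linalg.solve(f['camera_matrix'],[u,v,1.]);o=M[:3,3]
    return o+d*(z-o[2])/d[2]
def dep(f,u,v):
    Z=f['z_map'][int(v),int(u)];M=T(f)
    return M[:3,:3]@(np.linalg.solve(f['camera_matrix'],[u,v,1.])*Z)+M[:3,3]
def proj(f,p):
    M=np.linalg.inv(T(f));c=M[:3,:3]@p+M[:3,3];q=f['camera_matrix']@c;return q[:2]/q[2]
E
python3 -c "
from h import *
for n in ['scene','side']: grab(n)
s=r.read_state();print(s)"; ls pics
```

```text
pics
{'time_s': 0.1, 'joint_positions': array([ 6.43658367e+01,  2.81610218e+01,  8.93473560e+01,  1.07174148e-03,
        6.25486813e+01, -6.05044469e+00]), 'dq': array([-0.04062609, -0.12096331, -0.09236671, -0.11233836, -0.03934872,
       -0.10864506]), 'tau': array([ 3.11079188e-03, -6.19450235e+01, -2.62026250e+01, -8.10445863e-05,
        2.88336378e-03,  3.52165648e-05]), 'eef_pos': array([0.20940953, 0.58873693, 0.30337824]), 'orientation': array([[-9.42149818e-01,  3.35191769e-01, -4.45802397e-04],
       [ 3.35192043e-01,  9.42149405e-01, -8.90670582e-04],
       [ 1.21467016e-04, -9.88574543e-04, -9.99999504e-01]]), 'contact_force': array([-0.38908115, -0.32182548, -0.02277971]), 'torque': array([-0.03481996, -0.0329704 , -0.01150489]), 'grasp_force': 0.0, 'grip_width': 0.08521770084521552}
scene.npy
scene_0.png
side.npy
side_5.png
```

View pics/scene_0.png

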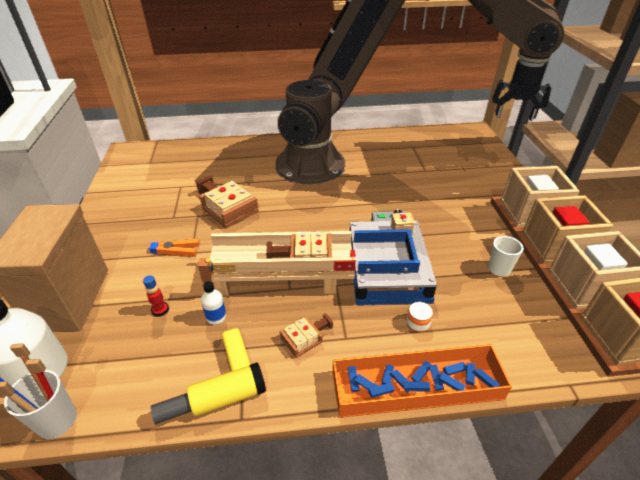

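View pics/side_5.png

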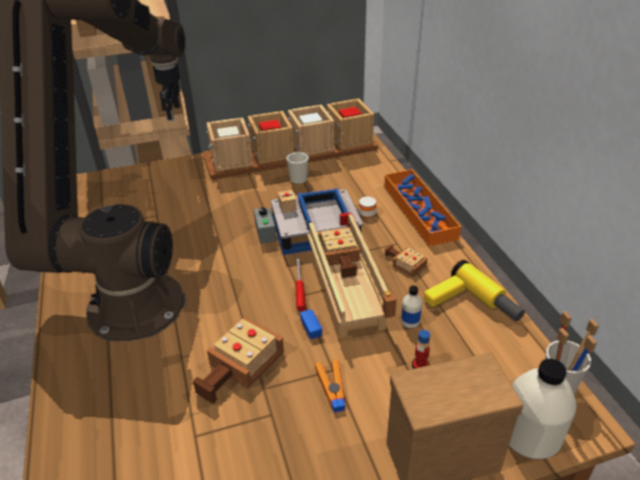

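Scene image: three rack-like things. A large one at (228,202) on the bench, the middle-sized one in the chute at (312,245), and a small one at (302,335). The one in the chute, handle pointing upstream (image left), is the one meant. The feed direction is about world +y, and the gate, with its red toe at about (345,265), is on the side away from the robot.

```bash
python3 -c "
from h import *
f=load('scene');c=f['image'][215:310,195:445,::-1];cv2.imwrite('pics/c1.png',cv2.resize(c,(800,304),interpolation=cv2.INTER_CUBIC))
f=load('side');c=f['image'][175:335,240:400,::-1];cv2.imwrite('pics/c2.png',cv2.resize(c,(600,600),interpolation=cv2.INTER_CUBIC))
"
```

```text
(no output)
```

View pics/c1.png

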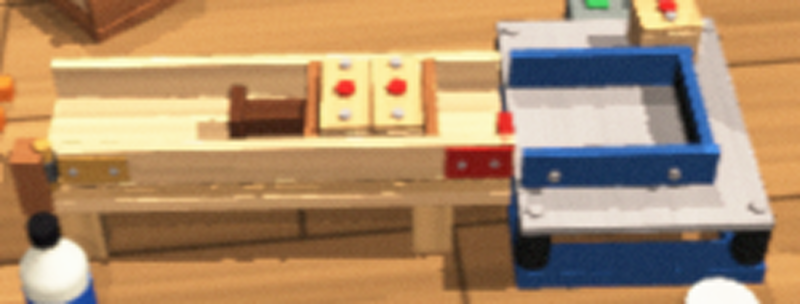

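View pics/c2.png

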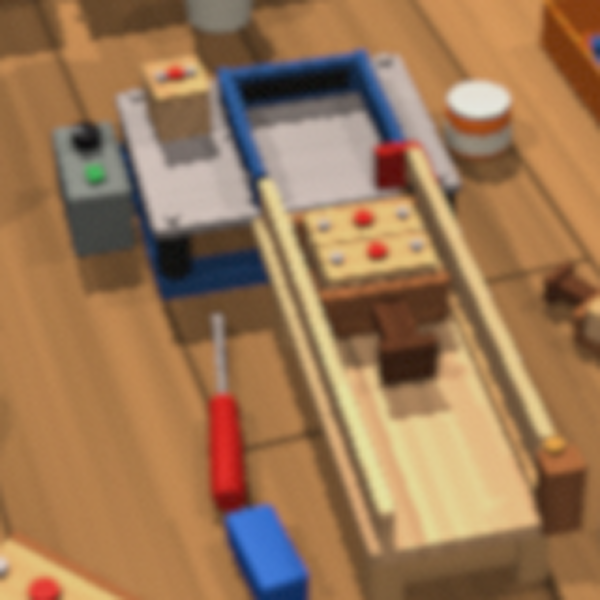

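```bash
cat > bev.py <<'E'
from h import *
def bev(n,x0=.3,x1=.95,y0=-.4,y1=.5,res=.001,zmin=.02,zmax=.2):
    f=load(n);Z=cv2.resize(f['z_map'],None,fx=3,fy=3,interpolation=cv2.INTER_NEAREST)
    v,u=np.mgrid[:480,:640];z=f['z_map'];M=T(f)
    P=np.stack([u,v,np.ones_like(u)],-1)@np.linalg.inv(f['camera_matrix']).T*z[...,None]
    P=P@M[:3,:3].T+M[:3,3];ok=z>0
    return P[ok],f['image'][ok]
if __name__=='__main__':
    for n in ['scene','side']:
        P,C=bev(n)
        m=(P[:,0]>.35)&(P[:,0]<.95)&(P[:,1]>-.4)&(P[:,1]<.4)
        P=P[m];C=C[m]
        b=C[:,2].astype(int)-C[:,0]>60
        rd=(C[:,0].astype(int)-C[:,1]>110)&(C[:,1]<70)
        for nm,k in [('top120',(abs(P[:,2]-.12)<.004)),('wall105',abs(P[:,2]-.105)<.003),('blue',b&(abs(P[:,2]-.105)<.004)),('red',rd&(P[:,2]>.09)&(P[:,2]<.125))]:
            Q=P[k]; print(n,nm,len(Q)); 
            if len(Q)>3:
                print(np.round(np.percentile(Q,[1,25,50,75,99],axis=0),3).tolist())
        Q=P[abs(P[:,2]-.12)<.012]
        im=np.zeros((600,800,3),np.uint8)
        m=P[:,2]>.03;Q=P[m];
        for p,c in zip(Q,C[m]): cv2.circle(im,(int((p[1]+.4)*1000),int((p[0]-.35)*1000)),1,c[::-1].tolist(),-1)
        cv2.imwrite('pics/bev_%s.png'%n,im)
E
python3 bev.py
```

```text
scene top120 1451
[[0.471, -0.309, 0.116], [0.554, -0.14, 0.118], [0.589, -0.06, 0.119], [0.603, -0.024, 0.121], [0.654, 0.205, 0.123]]
scene wall105 1403
[[0.474, -0.295, 0.102], [0.499, -0.15, 0.104], [0.547, -0.005, 0.105], [0.612, 0.137, 0.106], [0.663, 0.21, 0.108]]
scene blue 536
[[0.502, 0.064, 0.101], [0.514, 0.107, 0.104], [0.599, 0.153, 0.105], [0.623, 0.196, 0.106], [0.632, 0.209, 0.108]]
scene red 79
[[0.471, -0.07, 0.114], [0.553, -0.025, 0.117], [0.598, 0.032, 0.12], [0.62, 0.048, 0.122], [0.625, 0.205, 0.125]]
side top120 1023
[[0.46, -0.313, 0.116], [0.54, -0.157, 0.118], [0.58, -0.063, 0.12], [0.597, -0.027, 0.122], [0.657, 0.214, 0.124]]
side wall105 890
[[0.464, -0.311, 0.102], [0.492, -0.157, 0.104], [0.519, -0.093, 0.105], [0.581, 0.107, 0.107], [0.653, 0.212, 0.108]]
side blue 175
[[0.5, 0.078, 0.101], [0.509, 0.122, 0.104], [0.537, 0.167, 0.105], [0.617, 0.197, 0.107], [0.626, 0.211, 0.109]]
side red 27
[[0.471, -0.071, 0.117], [0.546, -0.03, 0.12], [0.591, 0.044, 0.122], [0.599, 0.049, 0.124], [0.608, 0.206, 0.125]]
```

View pics/bev_scene.png

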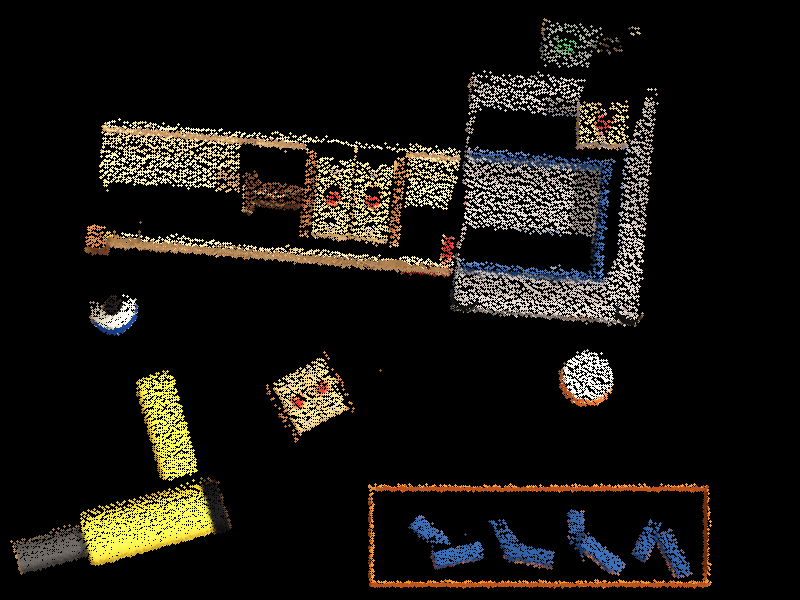

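```bash
cat > fit.py <<'E'
from bev import *
from scipy.optimize import minimize
Ps=[bev(n) for n in ['scene','side']]
for n,(P,C) in zip(['scene','side'],Ps):
    a=lambda th:np.array([np.sin(th),np.cos(th)])
    def sel(P,r0,r1,z,dz,c0,c1):  # band around line x=.35+r/1000
        x=.35+(r0+(P[:,1]+.4-.105)/.355*(r1-r0)*1)/1000
        return P[(abs(P[:,0]-x)<.014)&(abs(P[:,2]-z)<dz)&(P[:,1]>c0)&(P[:,1]<c1)]
    off=0 if n=='scene' else -5
    W=sel(P,128+off,157+off,.105,.003,-.28,.03); G=sel(P,238+off,268+off,.12,.003,-.28,.02)
    for nm,Q in [('wall',W),('gate',G)]:
        vx,vy,x,y=cv2.fitLine(Q[:,:2].astype(np.float32),cv2.DIST_HUBER,0,.002,.001).ravel()
        if vy<0: vx,vy=-vx,-vy
        print(n,nm,len(Q),'angle',np.degrees(np.arctan2(vx,vy)),'x at y=-.1:',x+(-.1-y)*vx/vy, 'sd',np.std((Q[:,0]-x)*vy-(Q[:,1]-y)*vx), 'yrange',np.percentile(Q[:,1],[0,1,99,100]))
    C=C.astype(int)
    rd=(C[:,0]-C[:,1]>90)&(C[:,1]<90)&(abs(P[:,1]-.045)<.03)&(abs(P[:,0]-.6)<.05)&(P[:,2]>.085)
    print('toe',np.round(np.percentile(P[rd],[0,5,50,95,100],axis=0),3).tolist())
    dk=(C.sum(1)<260)&(P[:,2]>.08)&(P[:,2]<.125)&(abs(P[:,1]+.15)<.06)&(abs(P[:,0]-.54)<.05)
    print('handle',dk.sum(),np.round(np.percentile(P[dk],[0,2,50,98,100],axis=0),3).tolist())
    bl=(C[:,2]-C[:,0]>50)&(abs(P[:,1]-.2)<.03)&(abs(P[:,0]-.57)<.04)&(abs(P[:,2]-.105)<.003)
    print('endfence',bl.sum(),np.round(np.percentile(P[bl],[2,50,98],axis=0),3).tolist())
E
python3 fit.py
```

```text
scene wall 324 angle 3.935655 x at y=-.1: 0.49143237 sd 0.004003656516427327 yrange [-0.27887345 -0.27638285  0.02744691  0.02971145]
scene gate 494 angle 4.805828 x at y=-.1: 0.60540134 sd 0.0035444446598251102 yrange [-0.27912909 -0.27671318  0.01732037  0.01931862]
toe [[0.587, 0.015, 0.089], [0.595, 0.018, 0.092], [0.622, 0.034, 0.11], [0.624, 0.05, 0.121], [0.626, 0.053, 0.122]]
handle 249 [[0.521, -0.155, 0.083], [0.528, -0.154, 0.086], [0.553, -0.129, 0.102], [0.562, -0.1, 0.109], [0.564, -0.097, 0.111]]
endfence 78 [[0.531, 0.196, 0.103], [0.572, 0.202, 0.106], [0.608, 0.208, 0.108]]
side wall 275 angle 5.1020675 x at y=-.1: 0.49109328 sd 0.0033054132643398136 yrange [-0.2789916  -0.27855154  0.02571741  0.0287407 ]
side gate 260 angle 4.8879194 x at y=-.1: 0.6031615 sd 0.0035139788985324816 yrange [-0.27852168 -0.27605499  0.01442524  0.01702045]
toe [[0.587, 0.039, 0.115], [0.589, 0.042, 0.116], [0.599, 0.047, 0.121], [0.61, 0.054, 0.125], [0.612, 0.055, 0.125]]
handle 502 [[0.502, -0.202, 0.08], [0.506, -0.16, 0.081], [0.541, -0.11, 0.101], [0.586, -0.091, 0.112], [0.59, -0.09, 0.115]]
endfence 43 [[0.531, 0.192, 0.103], [0.563, 0.199, 0.105], [0.604, 0.213, 0.108]]
```

Emit:
carry_out([
  [0.034,-0.03,0,-3.76],
  [0.034,-0.03,0,-3.76],
  [0.034,-0.03,0,-3.76],
  [0.034,-0.03,0,-3.76],
  [0.034,-0.03,0,-3.76],
  [0.034,-0.03,0,-3.76],
  [0.034,-0.03,0,-3.76],
  [0.034,-0.03,0,-3.76],
  [0.0053,-0.0448,0,-3.76],
  [0.0053,-0.0448,0,-3.76],
  [0.0053,-0.0448,0,-3.76],
  [0.0053,-0.0448,0,-3.76],
], hand=90)

```text
time_s: 1.3
eef_pos: [0.5025, 0.1679, 0.3037]
orientation: [[-0.425, 0.905, -0.0], [0.905, 0.425, -0.0], [0.0, -0.0, -1.0]]
contact_force: [1.9, 0.0, 0.5]
grip_width: 0.0554
grasp_force: 0.0
```

Emit:
carry_out([
  [0.0053,-0.0448,0,-3.76],
  [0.0053,-0.0448,0,-3.76],
  [0.0053,-0.0448,0,-3.76],
  [0.0053,-0.0448,0,-3.76],
  [0.0053,-0.0448,0,-3.76],
  [0.0053,-0.0448,0,-3.76],
  [0.0053,-0.0448,0,-3.76],
  [0.0053,-0.0448,0,-3.76],
  [0,0,0,0],
  [0,0,0,0],
])

```text
time_s: 2.3
eef_pos: [0.5448, -0.1894, 0.3033]
orientation: [[0.085, 0.996, -0.001], [0.996, -0.085, 0.001], [0.001, -0.001, -1.0]]
contact_force: [-0.7, 0.4, 0.4]
grip_width: 0.0553
grasp_force: 0.0
```

```bash
python3 -c "
from h import *
f=grab('wrist');s=f['s'];print(s['time_s'],s['eef_pos'],s['grip_width'],r.finger_overhang,s['contact_force']);O=np.array(s['orientation']);print(O);cv2.imwrite('pics/w1.png',f['image'][:,:,::-1]);print(f['tool_from_camera'])
for nm,(x,y,z) in dict(bar=(-.215,0,.108),toe=(0,-.029,.12),leafmid=(-.145,-.053,.12),wallmid=(-.145,.049,.105)).items():
    print(nm,proj(f,np.array([.559+x*.0837-y*.9965,.056+x*.9965+y*.0837,z])))
"
```

```text
2.3 [ 0.54475371 -0.18943711  0.3032895 ] 0.05531599644286435 0.0726 [-0.66003063  0.37217642  0.4319965 ]
[[ 8.48713704e-02  9.96391413e-01 -1.00118968e-03]
 [ 9.96391755e-01 -8.48707426e-02  6.53775845e-04]
 [ 5.66444927e-04 -1.05306400e-03 -9.99999285e-01]]
[[ 6.78894508e-04 -9.64168969e-01 -2.65288030e-01  6.80938585e-02]
 [ 9.99999309e-01  3.99861013e-04  1.10581868e-03  8.33035656e-04]
 [-9.60117713e-04 -2.65288597e-01  9.64168574e-01 -6.88345088e-02]
 [ 0.00000000e+00  0.00000000e+00  0.00000000e+00  1.00000000e+00]]
bar [308.29515502 191.59918202]
toe [ 358.39731602 -203.50247255]
leafmid [389.1875201   85.75420554]
wallmid [236.01055386  88.89590261]
```

View pics/w1.png

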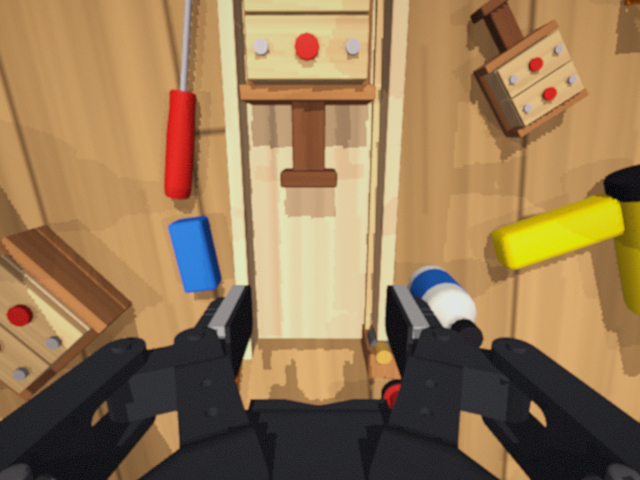

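Wrist view: the hand lines up with the lane. Crossbar at (282–336, 170–187), leaf on the right at about x=386–406, wall on the left at 218–240, fingertips at (235,295) and (400,295). Next I'll check the finger geometry and the lane edges by depth.

```bash
python3 -c "
from h import *
f=load('wrist');M=T(f);th=np.arcsin(.0837)
def ch(p): d=p-np.array([.559,.056,0]);return np.round(1000*np.array([d[0]*.0837+d[1]*.9965,-d[0]*.9965+d[1]*.0837,p[2]]),1)
for v in (120,):
  for u in list(range(214,260,3))+list(range(366,414,3)): print(v,u,ch(dep(f,u,v)),f['image'][v,u])
print('bar')
for v in range(166,194,2): print(v,ch(dep(f,309,v)))
print(ch(dep(f,284,176)),ch(dep(f,334,176)))
t=f['tool_from_camera'];print('fingers')
for v,u in [(290,v) for v in (240,246,250,386,390,400,410,418,424)]+[(300,u) for u in (205,215,225,235,245,400,415,425,435)]:
  Z=f['z_map'][v,u];c=np.linalg.solve(f['camera_matrix'],[u,v,1.])*Z;print(v,u,np.round(1000*(t[:3,:3]@c+t[:3,3]),1))
"
```

```text
120 214 [-160.4   94.3   -0. ] [193 150  94]
120 217 [-160.3   91.5   -0.4] [194 150  95]
120 220 [-160.3   88.8   -1.4] [197 152  97]
120 223 [-160.3   86.    -2.1] [198 155 102]
120 226 [-165.2   57.5  103.7] [225 213 168]
120 229 [-165.2   55.6  103.1] [225 217 171]
120 232 [-165.2   53.2  104.1] [225 221 177]
120 235 [-165.2   51.3  103.4] [226 222 179]
120 238 [-165.2   49.   104.2] [209 189 145]
120 241 [-164.8   48.9   94.5] [115  90  67]
120 244 [-164.3   48.8   83.6] [123  97  71]
120 247 [-163.7   48.8   71.7] [181 164 122]
120 250 [-163.5   47.1   67.7] [224 208 163]
120 253 [-163.6   44.3   70. ] [193 165 125]
120 256 [-163.6   42.3   68.1] [187 153 116]
120 259 [-163.6   39.7   69.1] [185 152 114]
120 366 [-177.7   -7.3  372.2] [209 189 146]
120 369 [-163.7  -47.3   70.5] [225 214 170]
120 372 [-163.8  -49.4   72.2] [164 137  94]
120 375 [-164.1  -50.9   78.1] [227 206 148]
120 378 [-164.   -53.3   77.6] [213 188 134]
120 381 [-164.7  -53.3   92. ] [121  96  70]
120 384 [-165.3  -53.2  105.2] [124  96  72]
120 387 [-165.9  -53.2  117.1] [182 155 115]
120 390 [-166.   -54
[... 567 characters left out ...]
77.7   -7.3  372.2]
184 [-209.7   -0.5  106.2]
186 [-211.1   -0.5  106.6]
188 [-217.5    0.5   69.3]
190 [-219.3    0.5   68.4]
192 [-220.8    0.5   69.6]
[-204.    17.6  105.8] [-203.8  -18.6  107.7]
fingers
290 240 [ 12.  -29.   60.4]
290 246 [ 12.2 -26.6  60. ]
290 250 [  8.8 -26.7  67.8]
290 386 [ 8.7 28.5 68.1]
290 390 [11.7 28.6 61. ]
290 400 [12.  32.3 60.3]
290 410 [-85.6  97.6 285.3]
290 418 [-77.1 100.2 265.7]
290 424 [-72.3 102.6 254.5]
300 205 [-105.9 -125.   304.2]
300 215 [  8.  -38.8  60. ]
300 225 [ 12.5 -32.3  50.4]
300 235 [ 12.1 -28.9  51.3]
300 245 [  9.5 -26.6  56.9]
300 400 [12.1 30.3 51.3]
300 415 [ 8.2 38.1 59.6]
300 425 [-77.  100.5 242.2]
300 435 [-71.6 105.8 230.8]
```

Emit:
carry_out([
  [-0.002,0,-0.02,0],
  [0,0,-0.025,0],
  [0,0,-0.025,0],
  [0,0,-0.025,0],
  [0,0,-0.025,0],
  [0,0,-0.015,0],
  [0,0,-0.006,0],
  [0,0,0,0],
], hand=75)

```text
time_s: 3.15
eef_pos: [0.543, -0.1877, 0.1626]
orientation: [[0.082, 0.997, -0.001], [0.997, -0.082, 0.001], [0.0, -0.001, -1.0]]
contact_force: [0.0, 0.9, -0.1]
grip_width: 0.0603
grasp_force: 0.0
```

```bash
cat >> h.py <<'E'
def ch(p): d=p-np.array([.559,.056,0]);return np.round(1000*np.array([d[0]*.0837+d[1]*.9965,-d[0]*.9965+d[1]*.0837,p[2]]),1)
E
python3 -c "
from h import *
f=grab('wrist');s=f['s'];print(s['time_s'],ch(s['eef_pos']),s['grip_width'],r.finger_overhang,s['contact_force'])
cv2.imwrite('pics/w2.png',f['image'][:,:,::-1])
t=f['tool_from_camera']
for v in (285,300,315):
  for u in list(range(195,260,6))+list(range(380,450,6)):
    Z=f['z_map'][v,u];c=np.linalg.solve(f['camera_matrix'],[u,v,1.])*Z;p=1000*(t[:3,:3]@c+t[:3,3])
    if p[2]<75 and p[2]>30:print(v,u,np.round(p,1))
"
```

```text
3.15 [-244.1   -4.5  162.6] 0.0603227431072722 0.0726 [ 0.03295809  0.93878163 -0.145806  ]
285 434 [10.2 48.3 69.6]
285 440 [13.2 48.2 62.5]
285 446 [15.3 48.6 57.3]
300 213 [  8.3 -39.3  59.3]
300 219 [ 12.3 -34.5  50.7]
300 225 [ 12.  -32.5  51.4]
300 231 [ 12.2 -30.3  51. ]
300 237 [ 10.2 -29.2  55.3]
300 243 [  6.2 -28.9  63.8]
300 392 [ 4.3 31.2 67.9]
300 398 [ 9.3 31.1 57.3]
300 404 [12.9 31.3 49.4]
300 410 [11.9 34.  51.5]
300 416 [12.2 36.  51.1]
300 422 [ 8.4 40.7 59.2]
300 428 [ 8.  43.3 60.1]
300 434 [ 4.  48.6 68.6]
300 440 [ 7.  48.7 62.1]
300 446 [10.2 48.4 55.3]
315 195 [  8.  -42.5  47.7]
315 201 [  7.6 -40.6  48.4]
315 207 [ 12.4 -35.4  39.1]
315 213 [ 11.8 -33.8  40.2]
315 219 [ 11.9 -31.7  40. ]
315 225 [ 12.2 -29.6  39.4]
315 231 [  9.3 -29.1  45.1]
315 237 [  5.6 -28.8  52.2]
315 243 [ -0.2 -29.1  63.5]
315 392 [-2.1 31.4 67.3]
315 398 [ 3.4 31.2 56.6]
315 404 [ 8.1 31.2 47.5]
315 410 [12.2 31.  39.5]
315 416 [11.8 33.2 40.2]
315 422 [12.2 35.  39.5]
315 428 [12.  37.1 39.9]
315 434 [ 8.4 41.5 46.8]
315 440 [ 7.8 44.1 48.1]
315 446 [ 5.  48.3 53.5]
```

View pics/w2.png

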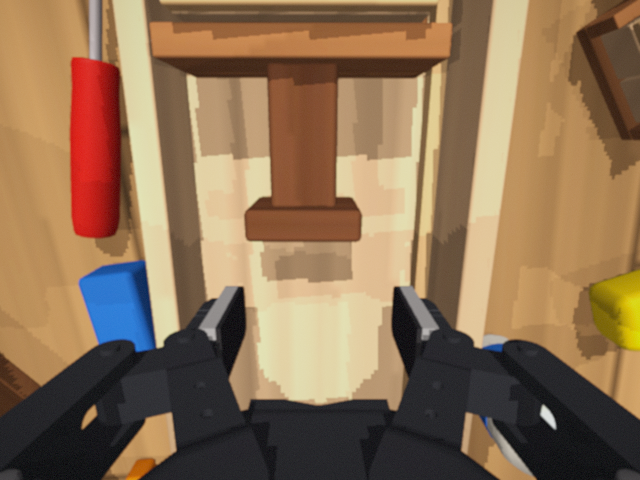

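Emit:
carry_out([
  [0.004,-0.0003,0,0],
  [0.004,-0.0003,0,0],
  [0.004,-0.0003,0,0],
  [0.004,-0.0003,0,0],
  [0.004,-0.0003,0,0],
  [0.004,-0.0003,0,0],
  [0.004,-0.0003,0,0],
  [0,0,0,0],
  [0,0,0,0],
])

```text
time_s: 4.1
eef_pos: [0.5708, -0.191, 0.1634]
orientation: [[0.084, 0.997, -0.0], [0.997, -0.084, -0.0], [-0.0, -0.0, -1.0]]
contact_force: [-5.2, -1.4, 1.8]
grip_width: 0.0601
grasp_force: 2.5
```

```bash
cat > gate.py <<'E'
from h import *
from bev import bev
f=grab('scene');s=f['s'];print(s['time_s'],ch(s['eef_pos']),s['grip_width'],s['contact_force'])
P,C=bev('scene');C=C.astype(int)
q=np.array([ch(p) for p in P[(P[:,0]>.4)&(P[:,0]<.75)&(abs(P[:,1]+.1)<.25)]]);c=C[(P[:,0]>.4)&(P[:,0]<.75)&(abs(P[:,1]+.1)<.25)]
k=(q[:,0]>-335)&(q[:,0]<-20)&(q[:,1]<-48)&(q[:,1]>-200)&(abs(q[:,2]-119)<3)&(c[:,0]>150)&(c[:,0]-c[:,2]>20)
vx,vy,x,y=cv2.fitLine(q[k][:,:2].astype(np.float32),cv2.DIST_HUBER,0,2,.01).ravel();print('gate rad',-vy/vx,k.sum())
k=(c[:,0]-c[:,1]>90)&(c[:,1]<90)&(abs(q[:,0])<40)&(q[:,2]>85)&(q[:,1]<0)&(q[:,2]<126)
print('toe',np.percentile(q[k],[2,50,98],axis=0).tolist() if k.any() else None)
k=(c[:,0]-c[:,1]>90)&(c[:,1]<90)&(q[:,2]>110)&(abs(q[:,1])<20)
print('red plugs x',np.percentile(q[k][:,0],[2,98]) if k.any() else None)
E
python3 gate.py
```

```text
4.1 [-245.1  -32.5  163.4] 0.060082553821318614 [-5.1653999  -1.35639389  1.75180177]
gate rad 0.2705115 595
toe [[-39.355999999999995, -153.21200000000002, 88.476], [-18.3, -147.7, 111.5], [-4.843999999999999, -118.432, 121.712]]
red plugs x [-127.42  -80.16]
```

Emit:
carry_out([
  [0.00107,0.0079,0,0],
  [0.00107,0.0079,0,0],
  [0.0006,0.004,0,0],
  [0.0006,0.004,0,0],
  [0.0008,0.006,0,0],
  [0.00107,0.0079,0,0],
  [0.00107,0.0079,0,0],
  [0.00107,0.0079,0,0],
  [0.00107,0.0079,0,0],
  [0.00107,0.0079,0,0],
  [0.0008,0.006,0,0],
  [0,0,0,0],
])

```text
time_s: 5.35
eef_pos: [0.5816, -0.1152, 0.1633]
orientation: [[0.083, 0.997, 0.001], [0.997, -0.083, -0.0], [-0.0, 0.001, -1.0]]
contact_force: [-1.8, 0.1, 0.7]
grip_width: 0.06
grasp_force: 1.3
```

```bash
python3 gate.py
```

```text
5.35 [-168.8  -36.9  163.3] 0.05996952815390036 [-1.77902715  0.05359379  0.67472063]
gate rad 0.17867044 565
toe [[-38.046, -123.646, 91.116], [-18.4, -119.0, 110.85], [-0.45399999999999924, -1.6619999999999977, 122.676]]
red plugs x [-72.936 -23.956]
```

Emit:
carry_out([
  [0.0009,0.005,0,0],
  [0.0011,0.0079,0,0],
  [0.0011,0.0079,0,0],
  [0.0011,0.0079,0,0],
  [0.0011,0.0079,0,0],
  [0.0011,0.0079,0,0],
  [0.0011,0.0079,0,0],
  [0.0011,0.0079,0,0],
  [0.0011,0.0079,0,0],
  [0.0011,0.0079,0,0],
  [0.0008,0.005,0,0],
  [0,0,0,0],
])

```text
time_s: 6.6
eef_pos: [0.5934, -0.0344, 0.1632]
orientation: [[0.083, 0.997, 0.001], [0.997, -0.083, -0.0], [-0.0, 0.001, -1.0]]
contact_force: [-1.9, -0.1, 1.7]
grip_width: 0.06
grasp_force: 1.4
```

```bash
python3 gate.py
```

```text
6.6 [-87.2 -41.8 163.2] 0.06003136512017244 [-1.92946331 -0.13095557  1.74740836]
gate rad 0.13650174 544
toe [[-39.54, -111.82, 89.4], [-14.4, -107.3, 112.0], [14.639999999999997, -3.980000000000013, 124.03999999999999]]
red plugs x [ 8.568 56.692]
```

Emit:
carry_out([
  [0.0006,0.005,0,0],
  [0.0008,0.007,0,0],
  [0.0009,0.0079,0,0],
  [0.0008,0.007,0,0],
  [0.0006,0.005,0,0],
  [0.0002,0.002,0,0],
  [0,0,0,0],
  [0,0,0,0],
])

```text
time_s: 7.45
eef_pos: [0.5971, -0.0009, 0.1632]
orientation: [[0.083, 0.997, 0.001], [0.997, -0.083, -0.0], [-0.0, 0.001, -1.0]]
contact_force: [-1.8, -4.1, 2.3]
grip_width: 0.0602
grasp_force: 3.1
```

```bash
python3 gate.py
```

```text
7.45 [-53.6 -42.7 163.2] 0.06015586145018873 [-1.77062516 -4.10745877  2.31825258]
gate rad 0.12107608 522
toe [[-39.4, -107.4, 90.05000000000001], [-17.0, -103.5, 110.15], [-0.20000000000000007, -73.25, 122.45]]
red plugs x [41.54  90.992]
```

Emit:
carry_out([
  [-0.0005,-0.006,0,0],
  [-0.0005,-0.006,0,0],
  [-0.0042,0.0003,0,0],
  [-0.0042,0.0003,0,0],
  [-0.0042,0.0003,0,0],
  [-0.0042,0.0003,0,0],
  [-0.0042,0.0003,0,0],
  [-0.0042,0.0003,0,0],
  [-0.0042,0.0003,0,0],
  [-0.0042,0.0003,0,0],
  [-0.004,0.0003,0,0],
  [0,0,0,0],
])

```text
time_s: 8.7
eef_pos: [0.558, -0.0099, 0.163]
orientation: [[0.083, 0.997, 0.0], [0.997, -0.083, -0.0], [-0.0, 0.0, -1.0]]
contact_force: [0.0, -0.8, 0.6]
grip_width: 0.0602
grasp_force: 0.0
```

Emit:
carry_out([
  [0,0,0.01,0],
  [0,0,0.02,0],
  [0,0,0.03,0],
  [0,0,0.03,0],
  [0,0,0.03,0],
  [0,0,0.02,0],
  [0,-0.03,0,0],
  [0,-0.04,0,0],
  [0,-0.04,0,0],
  [0,-0.04,0,0],
  [0,0,0,0],
  [0,0,0,0],
])

```text
time_s: 9.9
eef_pos: [0.5582, -0.1606, 0.3034]
orientation: [[0.085, 0.996, 0.001], [0.996, -0.085, -0.0], [-0.0, 0.001, -1.0]]
contact_force: [-0.0, 0.6, -0.1]
grip_width: 0.0602
grasp_force: 0.0
```

```bash
python3 gate.py; python3 -c "
from h import *
f=load('scene');c=f['image'][200:320,195:445,::-1];cv2.imwrite('pics/c3.png',cv2.resize(c,(800,384),interpolation=cv2.INTER_CUBIC))"
```

```text
9.9 [-215.9  -17.3  303.4] 0.060247158294002234 [-0.03439862  0.55654657 -0.14582735]
gate rad -0.004010352 520
toe [[-39.556, -67.604, 91.4], [-14.3, -64.5, 109.6], [4.952000000000001, -12.683999999999992, 121.852]]
red plugs x [41.67 91.4 ]
```

View pics/c3.png

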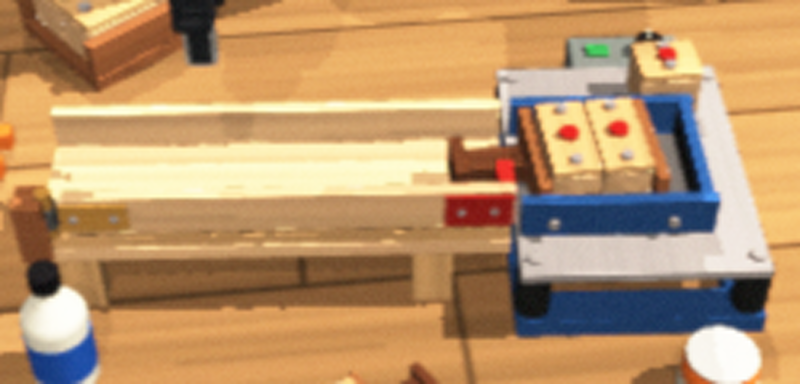

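The rack is inside the blue fences, with its rear board at about (535,150). The red toe (505,170) has shut beside the stem, and the gate reads 0 rad.

```bash
python3 -c "
from station import r
print(r.sign_off())"
```

```text
the job is handed in; nothing more can be done
None
```

The mould rack is on the blue vibrating table with its rear end board about 18 mm past the gate toe, the gate has swung fully shut behind it, and the job is handed in.

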